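# Bring the ball dish to its pouring station

### The arm

A 6-joint arm with a two-finger parallel gripper is mounted at the origin on a cart in front of the work surface, level with it; the furniture and walls round the work are solid. World frame = base frame: x ahead of the robot, y to its left, z up, the work surface at z = 0. Lengths are in mm, angles in rad, forces in N, time in s.
With the tool pointing down it reaches from about 275 to 725 mm from the base axis. Payload 15.9 kg.
Tool frame: the origin (TCP) lies midway between the tips of the shut fingers; the grasp point (between the pads) lies 19 mm behind it; z points along the fingers, y is the line along which they close (so a half turn about z gives the same grasp; the last joint's range is limited). The gripper opens to 85 mm and grips with 20 to 120 N. Pads are 22 mm wide; open, the fingers measure 114 mm over their backs; the gripper's body (76 mm by 85 mm) begins 54 mm behind the grasp point. The pads swing forward as they close: fully open they stand 13 mm farther back than shut.
Start: joints at [1.195, 0.213, -0.034, 1.323, 0, 1.571], TCP at [183.501, 465.094, 231.306] pointing down, gripper open.
Joint ranges: [-2.98, 2.98], [-0.74, 1.72], [-1.14, 1.35], [-2.1, 2.04], [-1.57, 1.44], [-3.14, 3.14]. Speed limits (rad/s): [1.89, 1.89, 2.39, 2.57, 3.14, 3.14].

### API

Orientations are given as a unit quaternion [w, x, y, z].
In Python, from workcell import ctrl gives the robot as it stands. The module is installed in compiled form; this text tells all that it offers.
- The arm moves only by the tool jog_arm, never from a script. Its argument "deltas" is a list of rows, each a list of 6 numbers: the shift along the tool's x, y, z in mm, then the turn, a rotation vector about the tool's x, y, z in rad. A call has 1 to 20 rows; each row is the pose to reach, as a shift and turn from the pose commanded when the call began, along the tool's axes at that moment; what a row does not reach only later rows make up. A row lasts 1/12 s, in which the tool goes at most 41.7 mm and 7.16 degrees, less where a joint would pass 70% of its speed; a pose out of reach is approached as far as the arm can. A call with a gripper value outside its range is refused whole. "claw" is the opening in per cent of the stroke, from 0 (shut) to 100 (fully open), set as the call begins (left out, the last holds). The fingers move at their own pace and stop on an object; "grip_force" is the grip in N (left out, the last holds). Time passes only in rows, so rows that repeat a pose let the fingers close. It gives the time, the measured TCP pose, the force, the opening and the grip force at its end, in the units of the state.
- ctrl.get_state(): the state, without advancing time (a new reading comes with each control period).
- ctrl.read_camera(name): name is "scene" or "side" or "wrist"; returns (picture, depth): 384x512x3 uint8, red, green, blue; 384x512 float32, mm along the optical axis (not along the pixel's ray), 0 where there is no reading.
- ctrl.calibration(name): a dict with "camera_matrix" (3x3 intrinsics, pixels), "k1" (the pictures are not rectified: a ray, as slopes to the right and down, at radius r is drawn at 1 + k1 r^2 times it, then the intrinsics apply), "R" (3x3) and "t" (3): a world point X has camera coordinates R X + t; the wrist camera has in their place "mount" (4x4, takes a point from camera to tool coordinates, whose origin is the TCP and whose axes are the flange's). Camera axes: x right, y down, z forward; pixel columns grow to the right and rows downward; lengths in mm; the calibration is good to about 2 mm. A picture is of the moment at which its call begins: read the wrist's pose just before it. calibration takes no time and is no camera call.
- ctrl.hand_in(): hands the job in; it is judged then, once.
The state is a dict: "clock": time; "joint_pos": joint angles; "joint_vel": joint speeds; "joint_efforts": joint torques, N m; "tcp_pos": TCP position; "ee_rot": TCP orientation; "force": force on the tool from outside, world axes, zero at the start; "wrist_torque": the same for the moment, N m; "gripper_width": opening from 0.0 (shut) to 1.0 (fully open); "finger_force": force on a finger pad.
Only numpy, scipy, OpenCV 4.12 (cv2) and the standard library are available. Lean on these libraries where they do the work, as an engineer would, in place of code of your own. Each camera call takes 0.05 s, during which the arm holds its last target. There are 200 camera calls.

### The job

Push the carriage, with the dish standing on it, along its track until it clicks fully home into its spring stop. Then lift the dish clear of the cup, turn it a quarter turn above the carriage so that its pouring lip is over the mouth of the open cup, with the lip a few centimetres above the rim and square to the track, and finish there, still holding it. Keep the dish level and the loose steel ball in the middle of it all the time, and leave the cup, the closed jar, the thread spool and the paint bottle where they stand.

Things in the scene. Friction and masses are not known exactly. Their poses are not given: they have to be found in the camera images.
- track: aluminium slide track, 300 x 92 mm, its two dark rails 22 mm above the plywood board (370 x 300 x 12 mm, fixed on the worktop) on which it is screwed and on which cup, jar, spool and bottle stand; origin at the centre of the board's underside, on the worktop; +x along the track is the direction in which the carriage is pushed home, z up
- carriage (a joint): travel of the grey carriage along the track's +x in m: starts at 0; 0.10 is the end stop, fully home. It drags with about 1.5 N (a little more when pushed fast); from about 0.087 to 0.094 a spring nose resists, up to about 10 N in all, then it snaps the carriage on to 0.10 and keeps it there
- seat (a point): centre of the round seat on the carriage on which the dish's foot stands, 42 mm above the worktop; a raised ring 6 mm high, 69 mm inside, keeps the foot (64 mm) in place. The deck is 66 mm wide and reaches 55 mm before and 110 mm behind (-x) this point
- tab_top (a point): middle of the top edge of the upright push tab at the rear (-x) end of the carriage, 95 mm above the worktop; the tab is 8 mm thick along the track, 44 mm wide and stands 60 mm above the deck; its rear face is 4 mm behind this point; behind it is only the track (its rails reach 34 mm above the worktop)
- dish: shallow round aluminium dish, 104 mm across, 26 mm high at the rim, about 200 g, loose on the seat, hollow like a bowl (the slope is 10 degrees round the 14 mm flat middle, 30 degrees further out); origin at the centre of its underside; x points along its pouring lip, z up. At the start the lip points along the track's +x within about 10 degrees
- dish_lip (a point): end of the dish's pouring lip, a 25 mm wide channel, 88 mm from the dish's axis along its +x and 26 mm above its underside
- dish_grip (a point): centre of the wooden grip of the bail handle that arches across the dish, straight above the dish's centre and 96 mm above its underside; the grip is 12 mm thick (along the dish's x), 56 mm long (along the dish's y) and 16 mm high
- ball_center (a point): centre of the loose steel ball, 18 mm across, 24 g, that lies in the middle of the dish; it rolls freely
- cup: open steel cup, 60 mm across the rim (54 mm inside), 75 mm high, about 400 g, loose; origin at the centre of its underside. It stands beside the track's home end on one side or the other, its centre about 95 mm from the track's middle line; on the other side stands the closed jar
- cup_mouth (a point): centre of the cup's mouth, at rim height, 87 mm above the worktop
- rivet_jar: closed screw jar of rivets with a black lid, 55 mm across and 55 mm high; origin at the centre of its underside; to be left alone
- thread_spool: small spool of thread, 35 mm across and 40 mm high, beside the track; origin at the centre of its underside; to be left alone
- paint_bottle: brown bottle with white cap, 34 mm across and 75 mm high, beside the track on the other side; origin at the centre of its underside; to be left alone
Things that resemble listed ones, but are neither listed nor needed, are in the scene too. Leave any blue look-alike of the cup alone.

How it is judged (in metres and radians):
On the way, in this order (a step that is already met when the one before it is completed fails the run):
1. the carriage is in its detent, fully home, with the dish still seated on it (value of joint carriage above 0.097 m and distance between dish and seat below 0.008 m), for 0.2 s.
2. the dish is lifted off its seat with its lip above the cup's rim (z of dish_lip in the frame of cup above 0.079 m and contact force between dish and carriage below 0.1 N and value of joint carriage above 0.097 m), for 0.1 s.
At the end, for the whole second after the job is handed in: Carriage home (over 0.097); dish held at rest, touching neither carriage nor cup, level within 0.1 rad, lip end 4 to 80 mm above the cup rim and within 24 mm of its middle, dish within 30 mm of above the seat, square to the track within 0.22 rad; ball still, within about 15 mm of the dish axis (all of step 2 and contact force between the fingers and dish above 2 N and contact force between dish and cup below 0.1 N and z of dish_lip in the frame of cup below 0.155 m and horizontal distance between dish_lip and cup_mouth below 0.024 m and horizontal distance between dish and seat below 0.03 m and angle between the x axis of dish and the y axis of track, either way round below 0.22 rad and angle between dish's own z axis and vertical below 0.1 rad and distance between ball_center and dish below 0.0245 m and linear speed of dish below 0.02 m/s and linear speed of ball below 0.03 m/s); the arm keeps its last pose, push and grip.
It fails at once if the ball rolled out of the middle of the dish (its centre over 35 mm from the dish's origin, about 30 mm off the axis) (distance between ball_center and dish above 0.035 m).
It fails at once if the dish tilted over 0.3 rad (angle between dish's own z axis and vertical above 0.3 rad).
It fails at once if the cup was moved over 15 mm (distance of cup from where it was at the start of the episode above 0.015 m).
It fails at once if a bystander was moved over 20 mm (distance of any of rivet_jar, thread_spool, paint_bottle from where it was at the start of the episode above 0.02 m).
It also fails if it takes over 64 s, if anything falls off the work surface, if the arm or the gripper's body presses on something with over 40 N, if the wrist force passes 120 N, or if a joint passes its speed limit or range.

## Working session

There is one attempt and no reset: what is moved stays moved. The work goes in short steps, Python scripts to look and compute and a tool call to move; the robot and the scene stay as the last step left them, time stands still between calls to the robot, and variables do not carry over. Pictures are saved under pics/ and viewed, at most 10 in all, crops included, and the job is handed in when it is done.

Besides the shell and the picture viewer there is one more tool, called after "Call:" by a JSON object that holds its "op" and its "data", one argument or row to a line. jog_arm: Moves the arm, as the interface text tells. Its arguments: {"type":"object","properties":{"deltas":{"type":"array"},"claw":{"type":"number"},"grip_force":{"type":"number"}},"required":["deltas"]}

```bash
mkdir -p pics
cat > h.py <<'E'
import numpy as np, cv2
from workcell import ctrl
from scipy.spatial.transform import Rotation as Rn
def cam(name):
    c=ctrl.calibration(name); s=ctrl.get_state()
    K=np.array(c["camera_matrix"]);k1=c["k1"]
    if name=="wrist":
        M=np.array(c["mount"]); q=s["ee_rot"]
        T=np.eye(4);T[:3,:3]=Rn.from_quat([q[1],q[2],q[3],q[0]]).as_matrix();T[:3,3]=s["tcp_pos"]
        W=T@M; return K,k1,W[:3,:3],W[:3,3]
    R=np.array(c["R"]);t=np.array(c["t"]);return K,k1,R.T,-R.T@t
def rays(C,uv):
    K,k1,R,o=C
    d=cv2.undistortPoints(np.float64(uv).reshape(-1,1,2),K,np.array([k1,0,0,0,0.])).reshape(-1,2)
    return np.c_[d,np.ones(len(d))]@R.T
def plane(C,uv,z):
    d=rays(C,uv);o=C[3];return o+d*((z-o[2])/d[:,2:])
def depthpts(C,uv,dep):
    d=rays(C,uv);uv=np.int32(uv).reshape(-1,2);return C[3]+d*dep[uv[:,1],uv[:,0]][:,None]
def grab(name,fn):
    C=cam(name);p,d=ctrl.read_camera(name);cv2.imwrite(f"pics/{fn}.png",p[:,:,::-1]);np.savez(f"pics/{fn}.npz",p=p,d=d,K=C[0],k1=C[1],R=C[2],o=C[3]);return C,p,d
def load(fn):
    z=np.load(f"pics/{fn}.npz");return (z["K"],float(z["k1"]),z["R"],z["o"]),z["p"],z["d"]
E
python3 - <<'E'
from h import *
for n in("scene","side","wrist"):
    C,p,d=grab(n,n+"0");print(n,C[3].round(),C[2][:,2].round(2))
s=ctrl.get_state();print(s["clock"],s["ee_rot"],s["tcp_pos"])
E
```

```text
scene [-25. 830. 577.] [ 0.52 -0.76 -0.4 ]
side [ 136. -807.  789.] [ 0.4   0.68 -0.61]
wrist [111. 494. 373.] [ 0.29 -0.11 -0.95]
0.15 [-7.48947581e-05  1.86785886e-01  9.82400573e-01 -3.76740347e-04] [183.42069284 464.89432965 230.96534242]
```

View pics/scene0.png

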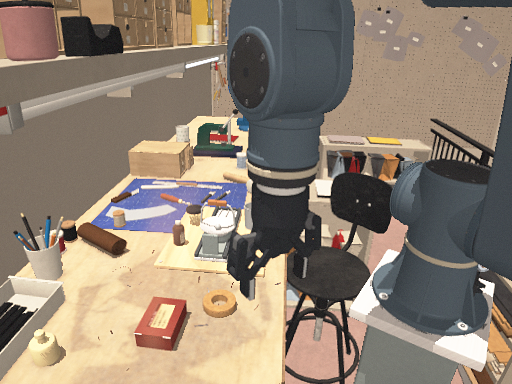

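View pics/side0.png

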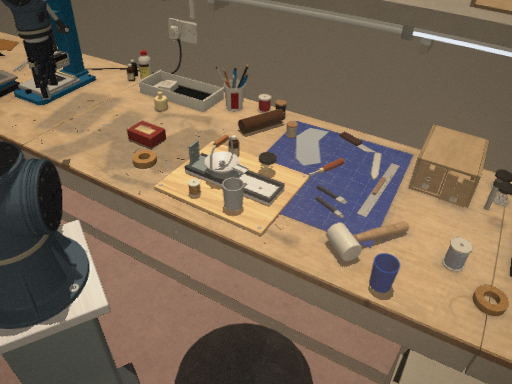

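The side view shows the board around (240,185), with the tab at (195,152), dish (218,160), steel cup (233,195), black-lid jar (267,163), spool (194,187) and bottle (234,145). Candidates for the cup are the steel one at (233,195), the blue look-alike at (384,273) and the pencil cup at (235,97). I pick the steel one beside the track and check it in a crop.

Run:
```python
from h import *
C,p,d=load("side0")
cv2.imwrite("pics/sidecrop.png",cv2.resize(p[125:235,150:310,::-1],None,fx=5,fy=5,interpolation=cv2.INTER_CUBIC))
for n,uv in dict(tab=(195,143),grip=(218,149),rim=(233,181),jar=(267,156),boardL=(156,184),boardR=(310,185)).items():
    print(n,depthpts(C,[uv],d).round(0))
```

```text
tab [[535. 221.  94.]]
grip [[634. 272.  13.]]
rim [[561.  22.  74.]]
jar [[715.  95.  65.]]
boardL [[389. 191.  11.]]
boardR [[798. -23.   3.]]
```

View pics/sidecrop.png

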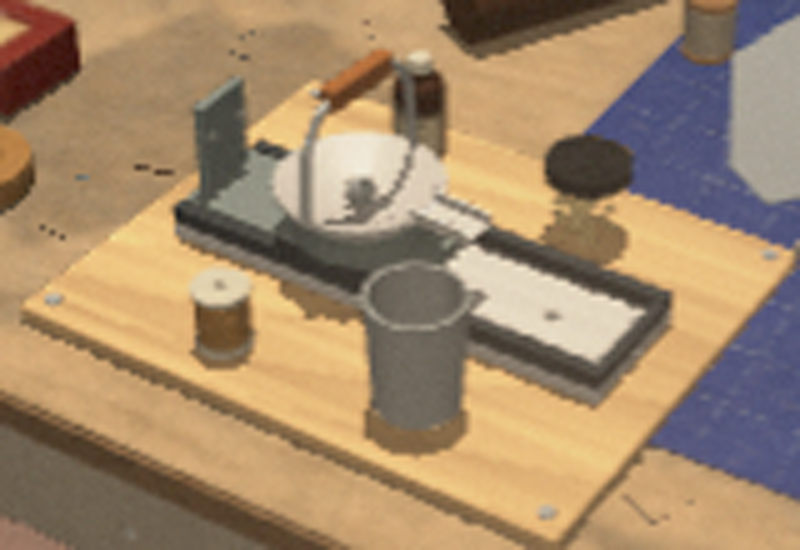

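The crop shows the open steel cup with its rim centred at crop (417,296), the tab's top edge from (197,107) to (242,80), and the grip from (322,95) to (390,55). The jar lid is at (589,165) and the board screws are at (53,299), (547,512) and (770,255).

Run:
```python
from h import *
C,p,d=load("side0")
def f(x,y,z): return plane(C,[(150+(x-2)/5,125+(y-2)/5)],z)[0]
P=dict(screw1=(53,299,12),screw2=(547,512,12),screw3=(770,255,12),cbl=(25,308,12),cbr=(560,542,12),ctr=(797,250,12),tabL=(197,107,95),tabR=(242,80,95),rim=(417,296,87),jar=(589,165,67),spool=(221,288,52),gripA=(322,93,140),gripB=(390,57,140),railR=(600,378,34),railRR=(670,295,34),railL=(178,208,34),lipA=(470,235,66),lipB=(490,217,66),bottle=(419,57,87))
Q={k:f(*v) for k,v in P.items()}
for k,v in Q.items(): print(k,v.round(0))
a=lambda u,v:np.arctan2(*(Q[v]-Q[u])[1::-1])
print("axis",a("screw1","screw2"),a("railL","railR"),"tab dir",a("tabL","tabR"),"grip",a("gripA","gripB"),"cross",a("screw2","screw3"))
```

```text
screw1 [399. 182.  12.]
screw2 [ 566. -115.   12.]
screw3 [801.  16.  12.]
cbl [382. 182.  12.]
cbr [ 560. -138.   12.]
ctr [819.  12.  12.]
tabL [512. 214.  95.]
tabR [548. 229.  95.]
rim [547.  -4.  87.]
jar [710.  84.  67.]
spool [473.  96.  52.]
gripA [556. 128. 140.]
gripB [607. 144. 140.]
railR [633. -56.  34.]
railRR [708. -12.  34.]
railL [490. 204.  34.]
lipA [613.  57.  66.]
lipB [632.  67.  66.]
bottle [662. 213.  87.]
axis -1.0597993765632288 -1.0674311088016608 tab dir 0.39809112807457414 grip 0.3116949452483395 cross 0.5080357696939909
```

Check: the board measures 366 x 297 mm. The track axis points along yaw -1.062 through (600,99). The tab lies at -141 along it, the dish at about -41, and the cup at +64 along and -96 across, so the cup is on the right. All of this agrees with the given sizes. I approach behind the tab.

Call:
{"op": "jog_arm", "data": {
  "deltas": [
    [-30, -6, 5, 0, 0, 0.06],
    [-65, -12, 12, 0, 0, 0.12],
    [-100, -18, 20, 0, 0, 0.18],
    [-135, -25, 28, 0, 0, 0.24],
    [-170, -32, 36, 0, 0, 0.3],
    [-205, -38, 44, 0, 0, 0.36],
    [-240, -45, 52, 0, 0, 0.43],
    [-275, -52, 60, 0, 0, 0.5],
    [-310, -58, 66, 0, 0, 0.57],
    [-345, -65, 70, 0, 0, 0.63],
    [-365, -69, 70, 0, 0, 0.67],
    [-377, -71, 70, 0, 0, 0.686],
    [-377, -71, 70, 0, 0, 0.686],
    [-377, -71, 70, 0, 0, 0.686],
    [-377, -71, 70, 0, 0, 0.686]
  ],
  "claw": 0
}}

```text
clock: 1.4
tcp_pos: [507.3, 261.5, 161.4]
ee_rot: [-0.0, 0.505, 0.863, 0.0]
force: [-0.5, 0.0, -0.0]
gripper_width: 0.003
finger_force: 0.0
```

Run:
```python
from h import *
C,p,d=grab("wrist","wrist1");s=ctrl.get_state();print(s["tcp_pos"],s["ee_rot"],C[3],C[2][:,2],s["force"],s["clock"])
```

```text
[507.18187123 261.56134773 161.49491932] [-1.09175045e-04  5.05400286e-01  8.62885007e-01  5.64289849e-05] [469.96455344 330.16346303 303.98908132] [ 0.15105416 -0.26857908 -0.95134006] [ 0.45763304  0.08184335 -0.87809949] 1.45
```

View pics/wrist1.png

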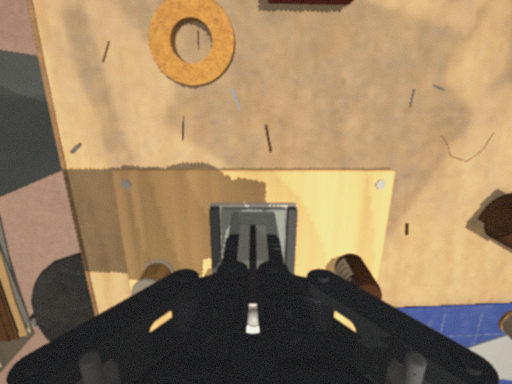

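The wrist view shows the track's rear end centred at about (253,205), square in the picture, with screws at (126,184) and (380,184). The finger tips at (253,230) are over its middle line.

Run:
```python
from h import *
C,p,d=load("wrist1")
S=plane(C,[(126,184),(380,184)],12);print(S.round(1))
e=S[1]-S[0];yaw=np.arctan2(e[1],e[0]);print("v yaw",yaw,np.linalg.norm(e))
m=S.mean(0);u=np.array([np.sin(yaw),-np.cos(yaw)]);v=e[:2]/np.linalg.norm(e)
for n,P in dict(tcp=[507.2,261.6],tab=[530,221.5],grip=[581.5,136],cup=[547,-4]).items():
    r=np.array(P)-m[:2];print(n,r@u,r@v)
r=plane(C,[(211,206),(296,206)],34);print(r.round(1))
```

```text
[[399.9 181.   12. ]
 [635.1 312.9  12. ]]
v yaw 0.5113126457623911 269.72527975017726
tcp -17.82784220944487 -1.8457846472705515
tab 28.300037583928262 -1.583666795683067
grip 128.06494515618516 1.4925674442667534
cup 233.27773460965943 -97.10012465519306
[[488.6 212.4  34. ]
 [562.9 254.1  34. ]]
```

Call:
{"op": "jog_arm", "data": {
  "deltas": [
    [0, 2, 20, 0, 0, 0],
    [0, 2, 45, 0, 0, 0],
    [0, 2, 70, 0, 0, 0],
    [0, 2, 85, 0, 0, 0],
    [0, 2, 91, 0, 0, 0],
    [-5, 2, 91, 0, 0, 0],
    [-12, 2, 91, 0, 0, 0],
    [-18, 2, 91, 0, 0, 0],
    [-21, 2, 91, 0, 0, 0],
    [-24, 2, 91, 0, 0, 0],
    [-26, 2, 91, 0, 0, 0],
    [-28, 2, 91, 0, 0, 0],
    [-30, 2, 91, 0, 0, 0],
    [-32, 2, 91, 0, 0, 0],
    [-34, 2, 91, 0, 0, 0],
    [-36, 2, 91, 0, 0, 0],
    [-38, 2, 91, 0, 0, 0]
  ]
}}

```text
clock: 2.87
tcp_pos: [528.5, 228.4, 70.3]
ee_rot: [-0.0, 0.506, 0.862, 0.0]
force: [-0.1, 2.2, 1.9]
gripper_width: 0.002
finger_force: 1.0
```

Call:
{"op": "jog_arm", "data": {
  "deltas": [
    [-2, 0, 0, 0, 0, 0],
    [-4, 0, 0, 0, 0, 0],
    [-7, 0, 0, 0, 0, 0],
    [-10, 0, 0, 0, 0, 0],
    [-14, 0, 0, 0, 0, 0],
    [-18, 0, 0, 0, 0, 0],
    [-22, 0, 0, 0, 0, 0],
    [-26, 0, 0, 0, 0, 0],
    [-30, 0, 0, 0, 0, 0],
    [-34, 0, 0, 0, 0, 0],
    [-38, 0, 0, 0, 0, 0],
    [-42, 0, 0, 0, 0, 0],
    [-46, 0, 0, 0, 0, 0],
    [-50, 0, 0, 0, 0, 0],
    [-54, 0, 0, 0, 0, 0],
    [-58, 0, 0, 0, 0, 0],
    [-62, 0, 0, 0, 0, 0],
    [-65, 0, 0, 0, 0, 0],
    [-68, 0, 0, 0, 0, 0],
    [-70, 0, 0, 0, 0, 0]
  ]
}}

```text
clock: 4.53
tcp_pos: [562.6, 167.0, 70.3]
ee_rot: [-0.0, 0.506, 0.862, -0.0]
force: [0.1, 2.5, 0.5]
gripper_width: 0.002
finger_force: 1.0
```

Call:
{"op": "jog_arm", "data": {
  "deltas": [
    [-2, 0, 0, 0, 0, 0],
    [-4, 0, 0, 0, 0, 0],
    [-6, 0, 0, 0, 0, 0],
    [-8, 0, 0, 0, 0, 0],
    [-10, 0, 0, 0, 0, 0],
    [-12, 0, 0, 0, 0, 0],
    [-13, 0, 0, 0, 0, 0],
    [-14, 0, 0, 0, 0, 0],
    [-15, 0, 0, 0, 0, 0]
  ]
}}

```text
clock: 5.28
tcp_pos: [569.8, 154.2, 70.3]
ee_rot: [-0.0, 0.506, 0.862, -0.0]
force: [-1.0, 1.5, -0.4]
gripper_width: 0.002
finger_force: 1.1
```

Call:
{"op": "jog_arm", "data": {
  "deltas": [
    [-1, 0, 0, 0, 0, 0],
    [-2, 0, 0, 0, 0, 0],
    [-3, 0, 0, 0, 0, 0],
    [-4, 0, 0, 0, 0, 0]
  ]
}}

```text
clock: 5.62
tcp_pos: [571.4, 151.2, 70.3]
ee_rot: [-0.001, 0.506, 0.862, 0.0]
force: [-7.4, 11.4, 3.4]
gripper_width: 0.003
finger_force: 6.6
```

Call:
{"op": "jog_arm", "data": {
  "deltas": [
    [-1, 0, 0, 0, 0, 0],
    [-2, 0, 0, 0, 0, 0],
    [-3, 0, 0, 0, 0, 0],
    [-4, 0, 0, 0, 0, 0]
  ]
}}

```text
clock: 5.95
tcp_pos: [571.6, 151.0, 70.4]
ee_rot: [-0.004, 0.505, 0.863, 0.002]
force: [-21.5, 36.6, 10.8]
gripper_width: -0.005
finger_force: 21.2
```

Call:
{"op": "jog_arm", "data": {
  "deltas": [
    [3, 0, 0, 0, 0, 0],
    [8, 0, 0, 0, 0, 0],
    [16, 0, 0, 0, 0, 0],
    [28, 0, 0, 0, 0, 0],
    [40, 0, 0, 0, 0, 0],
    [45, 0, -20, 0, 0, 0],
    [45, 0, -50, 0, 0, 0],
    [45, 0, -85, 0, 0, 0],
    [45, 0, -120, 0, 0, 0],
    [45, 0, -140, 0, 0, 0],
    [45, 0, -140, 0, 0, 0]
  ]
}}

```text
clock: 6.87
tcp_pos: [553.1, 188.0, 215.2]
ee_rot: [0.002, 0.506, 0.862, 0.003]
force: [-0.1, 2.6, 0.5]
gripper_width: -0.001
finger_force: 0.0
```

Run:
```python
from h import *
C,p,d=grab("side","side2");s=ctrl.get_state();print(s["tcp_pos"],s["clock"],s["force"])
cv2.imwrite("pics/side2crop.png",cv2.resize(p[115:235,150:310,::-1],None,fx=5,fy=5,interpolation=cv2.INTER_CUBIC))
```

```text
[552.48528669 187.72613365 212.61578047] 6.9167 [-0.26478582 -0.20707314 -0.13934044]
```

View pics/side2crop.png

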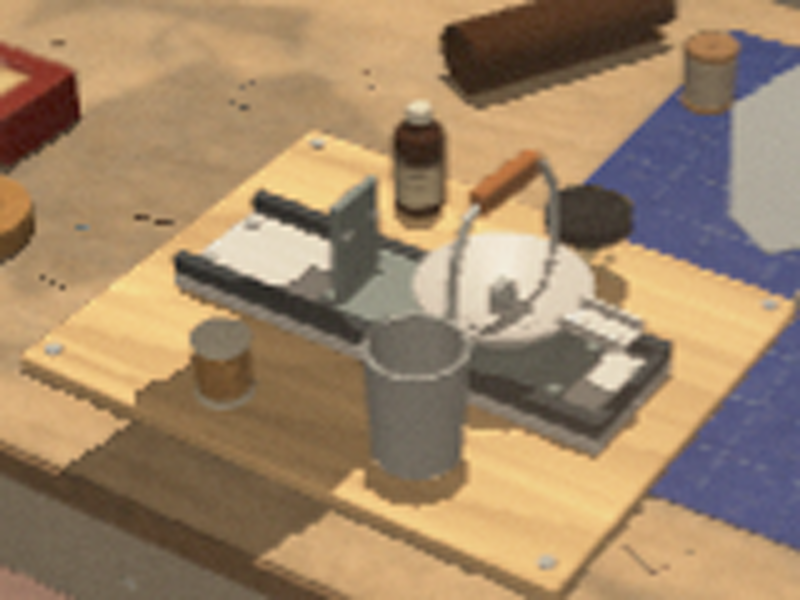

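The crop shows the carriage moved: tab top edge (332,205)–(376,178), grip centre at about (507,181), ball in the middle of the dish at (503,293).

Run:
```python
from h import *
C,p,d=load("side2")
def f(x,y,z): return plane(C,[(150+(x-2)/5,115+(y-2)/5)],z)[0]
u=np.array([.4893,-.8721]);v=-np.array([u[1],-u[0]]);m=np.array([517.5,247])
for n,a in dict(tabL=(332,205,95),tabR=(376,178,95),tabmid=(354,191.5,95),rim=(417,346,87),lipA=(618,344,68),lipB=(642,324,68)).items():
    q=f(*a);r=q[:2]-m;print(n,q.round(0),(r@u).round(1),(r@v).round(1))
h=cv2.cvtColor(p,cv2.COLOR_RGB2HSV).astype(int)
mk=((p[:,:,0]>1.7*p[:,:,2])&(h[:,:,1]>130)).astype(np.uint8);mk[:144]=0;mk[160:]=0;mk[:,:240]=0;mk[:,262:]=0
ys,xs=np.nonzero(mk);print(len(xs),xs.min(),xs.max(),ys.min(),ys.max())
g=plane(C,[(xs.mean(),ys.mean())],138)[0];r=g[:2]-m;print("grip",g,r@u,r@v)
pts=np.c_[xs,ys].astype(float);c=pts.mean(0);w=np.linalg.svd(pts-c)[2][0]
a=plane(C,[c-w*6,c+w*6],138);e=a[1]-a[0];print("grip yaw",np.arctan2(e[1],e[0]),np.linalg.norm(e))
print(ctrl.get_state()["joint_pos"])
```

```text
tabL [561. 129.  95.] 124.0 -19.9
tabR [596. 143.  95.] 129.6 17.5
tabmid [578. 136.  95.] 126.8 -1.3
rim [547.  -4.  87.] 233.2 -96.5
lipA [658. -33.  68.] 312.7 -14.8
lipB [679. -24.  68.] 315.3 8.6
86 244 257 145 158
grip [629.39680215  47.37352548 138.        ] 228.8453537250312 -0.09203282962158112
grip yaw -2.6336659270051075 47.740915616746676
[ 3.27606128e-01  3.88076815e-01  1.57059827e-01  1.33574375e+00
 -1.11828654e-04  1.38887322e+00]
```

The carriage is home: the tab travelled about 98.5 and the grip about 101. The lip is nearly aligned with the track. I move above the grip with the gripper half open and turned.

Call:
{"op": "jog_arm", "data": {
  "deltas": [
    [-8, 0, 0, 0, 0, -0.1],
    [-20, 0, 0, 0, 0, -0.2],
    [-35, 0, 0, 0, 0, -0.3],
    [-50, 0, 0, 0, 0, -0.4],
    [-65, 0, 0, 0, 0, -0.5],
    [-80, 0, 0, 0, 0, -0.6],
    [-95, -1, 0, 0, 0, -0.7],
    [-110, -1, 0, 0, 0, -0.8],
    [-125, -1, 0, 0, 0, -0.9],
    [-138, -1, 0, 0, 0, -1.0],
    [-148, -1, 0, 0, 0, -1.1],
    [-155, -1, 0, 0, 0, -1.2],
    [-160, -1, 0, 0, 0, -1.3],
    [-160, -1, 0, 0, 0, -1.4],
    [-160, -1, 0, 0, 0, -1.5],
    [-160, -1, 10, 0, 0, -1.55],
    [-160, -1, 20, 0, 0, -1.55],
    [-160, -1, 30, 0, 0, -1.55],
    [-160, -1, 30, 0, 0, -1.55],
    [-160, -1, 30, 0, 0, -1.55]
  ],
  "claw": 60,
  "grip_force": 40
}}

```text
clock: 8.58
tcp_pos: [628.2, 46.5, 179.3]
ee_rot: [-0.001, -0.241, 0.971, 0.0]
force: [-0.6, -0.3, -0.4]
gripper_width: 0.599
finger_force: 0.0
```

Run:
```python
from h import *
C,p,d=grab("wrist","wrist3");s=ctrl.get_state();print(s["tcp_pos"],s["ee_rot"],s["clock"],s["joint_pos"])
```

```text
[628.60015674  46.49230267 180.04212366] [-3.73503549e-04 -2.41190166e-01  9.70477800e-01  5.94181869e-05] 8.6333 [ 7.38317671e-02  5.01326388e-01  2.47902681e-01  1.31812897e+00
 -9.07578930e-06 -4.13352337e-01]
```

View pics/wrist3.png

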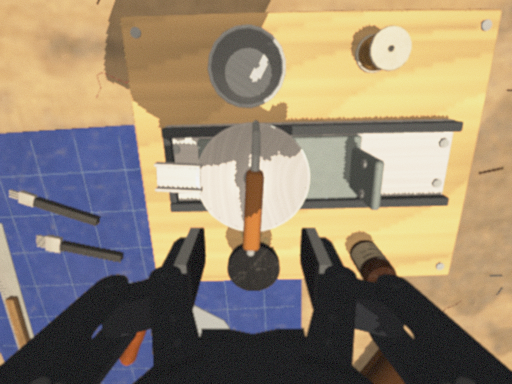

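The wrist view shows the grip from (256,172) to (251,248), midway between the fingers, the lip end at (157,176), and the cup mouth at (247,66).

Run:
```python
from h import *
C,p,d=load("wrist3")
u=np.array([.4893,-.8721]);v=-np.array([u[1],-u[0]]);m=np.array([517.5,247])
for n,(x,y,z) in dict(gripA=(256.5,172,142),gripB=(251,248,142),grip=(254,211,144),dish=(255,177,68),lip=(157,176,68),lip2=(200,177,68),cup=(247,66,87)).items():
    q=plane(C,[(x,y)],z)[0];r=q[:2]-m;print(n,q.round(1),(r@u).round(1),(r@v).round(1))
```

```text
gripA [603.4  35.6 142. ] 226.4 -28.5
gripB [654.   58.3 142. ] 231.3 26.7
grip [627.4  46.5 144. ] 228.6 -2.2
dish [626.1  47.3  68. ] 227.3 -3.0
lip [667.2 -32.2  68. ] 316.7 -6.1
lip2 [649.6   3.   68. ] 277.5 -4.2
cup [546.9  -2.   87. ] 231.5 -96.2
```

Call:
{"op": "jog_arm", "data": {
  "deltas": [
    [0, 0, 10, 0, 0, 0.04],
    [0, 0, 22, 0, 0, 0.04],
    [0, 0, 35, 0, 0, 0.04],
    [0, 0, 48, 0, 0, 0.04],
    [0, 0, 56, 0, 0, 0.04],
    [0, 0, 60, 0, 0, 0.04],
    [0, 0, 60, 0, 0, 0.04],
    [0, 0, 60, 0, 0, 0.04]
  ]
}}

```text
clock: 9.3
tcp_pos: [629.2, 46.4, 120.9]
ee_rot: [0.0, -0.222, 0.975, -0.0]
force: [-0.6, 0.1, 0.5]
gripper_width: 0.6
finger_force: 0.0
```

Call:
{"op": "jog_arm", "data": {
  "deltas": [
    [0, 0, 0, 0, 0, 0],
    [0, 0, 0, 0, 0, 0],
    [0, 0, 0, 0, 0, 0],
    [0, 0, 0, 0, 0, 0],
    [0, 0, 0, 0, 0, 0],
    [0, 0, 0, 0, 0, 0]
  ],
  "claw": 35
}}

```text
clock: 9.8
tcp_pos: [628.9, 46.4, 120.4]
ee_rot: [0.0, -0.222, 0.975, -0.0]
force: [-0.1, -0.3, 0.4]
gripper_width: 0.349
finger_force: 0.0
```

Call:
{"op": "jog_arm", "data": {
  "deltas": [
    [0, 0, 0, 0, 0, 0],
    [0, 0, 0, 0, 0, 0],
    [0, 0, 0, 0, 0, 0],
    [0, 0, 0, 0, 0, 0],
    [0, 0, 0, 0, 0, 0],
    [0, 0, 0, 0, 0, 0],
    [0, 0, 0, 0, 0, 0],
    [0, 0, 0, 0, 0, 0]
  ],
  "claw": 0,
  "grip_force": 40
}}

```text
clock: 10.47
tcp_pos: [628.9, 46.4, 120.4]
ee_rot: [0.0, -0.222, 0.975, 0.0]
force: [-1.4, 1.9, 3.8]
gripper_width: 0.135
finger_force: 42.4
```

Call:
{"op": "jog_arm", "data": {
  "deltas": [
    [0, 0, -0.5, 0, 0, 0],
    [0, 0, -1, 0, 0, 0],
    [0, 0, -2, 0, 0, 0],
    [0, 0, -3.5, 0, 0, 0],
    [0, 0, -5.5, 0, 0, 0],
    [0, 0, -8, 0, 0, 0],
    [0, 0, -11, 0, 0, 0],
    [0, 0, -14, 0, 0, 0],
    [0, 0, -18, 0, 0, 0],
    [0, 0, -22, 0, 0, 0],
    [0, 0, -26, 0, 0, 0],
    [0, 0, -30, 0, 0, 0],
    [0, 0, -34, 0, 0, 0],
    [0, 0, -38, 0, 0, 0],
    [0, 0, -42, 0, 0, 0],
    [0, 0, -45, 0, 0, 0],
    [0, 0, -48, 0, 0, 0],
    [0, 0, -50, 0, 0, 0],
    [0, 0, -50, 0, 0, 0],
    [0, 0, -50, 0, 0, 0]
  ]
}}

```text
clock: 12.13
tcp_pos: [628.9, 46.4, 170.3]
ee_rot: [0.0, -0.222, 0.975, 0.0]
force: [0.5, 0.1, -2.8]
gripper_width: 0.132
finger_force: 41.6
```

Run:
```python
from h import *
C,p,d=grab("side","side4");s=ctrl.get_state();print(s["tcp_pos"],s["ee_rot"],s["clock"],s["force"],s["wrist_torque"],s["finger_force"],s["gripper_width"])
cv2.imwrite("pics/side4crop.png",cv2.resize(p[100:220,170:330,::-1],None,fx=5,fy=5,interpolation=cv2.INTER_CUBIC))
```

```text
[628.81382599  46.35732154 170.13354535] [-1.16250891e-04 -2.22230989e-01  9.74994038e-01  2.23649124e-05] 12.1833 [ 0.57908303 -0.68670176 -2.80232791] [ 0.03475229 -0.00237364 -0.0226299 ] 41.60457909107208 0.1302608094713829
```

View pics/side4crop.png

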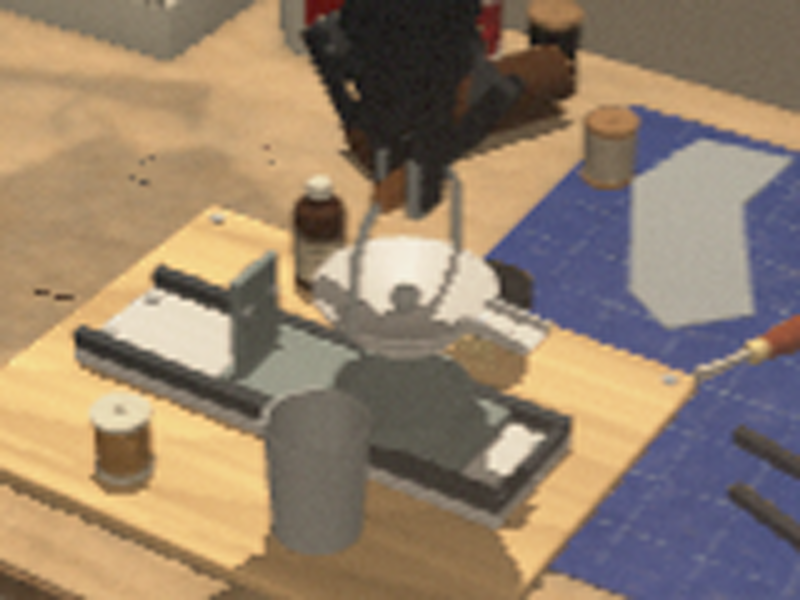

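Dish lifted clear and level, with the ball in the middle at (405,298). Now the slow quarter turn towards the cup.

Call:
{"op": "jog_arm", "data": {
  "deltas": [
    [0, 0, 0, 0, 0, 0.01],
    [0, 0, 0, 0, 0, 0.03],
    [0, 0, 0, 0, 0, 0.06],
    [0, 0, 0, 0, 0, 0.1],
    [0, 0, 0, 0, 0, 0.15],
    [0, 0, 0, 0, 0, 0.2],
    [0.5, 0, 0, 0, 0, 0.25],
    [0.5, 0, 0, 0, 0, 0.3],
    [1, 0, 0, 0, 0, 0.35],
    [1, 0, 0, 0, 0, 0.4],
    [1.5, 0, 0, 0, 0, 0.45],
    [1.5, 0, 0, 0, 0, 0.5],
    [2, 0, 0, 0, 0, 0.55],
    [2, 0, 0, 0, 0, 0.6],
    [2.5, 0, 0, 0, 0, 0.65],
    [2.5, 0, 0, 0, 0, 0.7],
    [3, 0, 0, 0, 0, 0.74],
    [3, 0, 0, 0, 0, 0.77],
    [3, 0, 0, 0, 0, 0.79],
    [3, 0, 0, 0, 0, 0.8]
  ]
}}

```text
clock: 13.85
tcp_pos: [626.1, 45.0, 170.2]
ee_rot: [-0.0, 0.176, 0.984, -0.0]
force: [0.2, 0.3, -3.3]
gripper_width: 0.134
finger_force: 41.6
```

Call:
{"op": "jog_arm", "data": {
  "deltas": [
    [0, 0, 0, 0, 0, 0.01],
    [0, 0, 0, 0, 0, 0.03],
    [0, 0, 0, 0, 0, 0.06],
    [0, 0, 0, 0, 0, 0.1],
    [0, 0, 0, 0, 0, 0.15],
    [0, 0, 0, 0, 0, 0.2],
    [0, 0, 0, 0, 0, 0.25],
    [0.5, -0.5, 0, 0, 0, 0.3],
    [0.5, -0.5, 0, 0, 0, 0.35],
    [0.5, -0.5, 0, 0, 0, 0.4],
    [1, -1, 0, 0, 0, 0.45],
    [1, -1, 0, 0, 0, 0.5],
    [1, -1, 0, 0, 0, 0.55],
    [1, -1, 0, 0, 0, 0.6],
    [1.5, -1.5, 0, 0, 0, 0.64],
    [1.5, -1.5, 0, 0, 0, 0.67],
    [1.5, -1.5, 0, 0, 0, 0.69],
    [1.5, -1.5, 0, 0, 0, 0.7],
    [1.5, -1.5, 0, 0, 0, 0.7],
    [1.5, -1.5, 0, 0, 0, 0.7]
  ]
}}

```text
clock: 15.52
tcp_pos: [624.2, 44.2, 170.3]
ee_rot: [-0.0, 0.502, 0.865, -0.0]
force: [0.2, 0.3, -3.1]
gripper_width: 0.135
finger_force: 41.6
```

Call:
{"op": "jog_arm", "data": {
  "deltas": [
    [0, 0, 0, 0, 0, 0],
    [0, 0, 0, 0, 0, 0],
    [0, 0, 0, 0, 0, 0],
    [0, 0, 0, 0, 0, 0],
    [0, 0, 0, 0, 0, 0],
    [0, 0, 0, 0, 0, 0],
    [0, 0, 0, 0, 0, 0],
    [0, 0, 0, 0, 0, 0],
    [0, 0, 0, 0, 0, 0],
    [0, 0, 0, 0, 0, 0],
    [0, 0, 0, 0, 0, 0],
    [0, 0, 0, 0, 0, 0]
  ]
}}

```text
clock: 16.52
tcp_pos: [624.3, 44.2, 170.3]
ee_rot: [0.0, 0.502, 0.865, 0.0]
force: [-0.5, -0.3, -2.8]
gripper_width: 0.13
finger_force: 41.6
```

Run:
```python
from h import *
C,p,d=grab("side","side5");s=ctrl.get_state();print(s["tcp_pos"],s["ee_rot"],s["clock"],s["force"],s["finger_force"],s["gripper_width"])
cv2.imwrite("pics/side5crop.png",cv2.resize(p[100:220,170:330,::-1],None,fx=5,fy=5,interpolation=cv2.INTER_CUBIC))
```

```text
[624.25138776  44.17072687 170.29447999] [-2.08624265e-05  5.02008054e-01  8.64862944e-01  1.45789472e-05] 16.5667 [-0.03854797 -0.79052305 -2.66203706] 41.55086159706116 0.13259860153315112
```

View pics/side5crop.png

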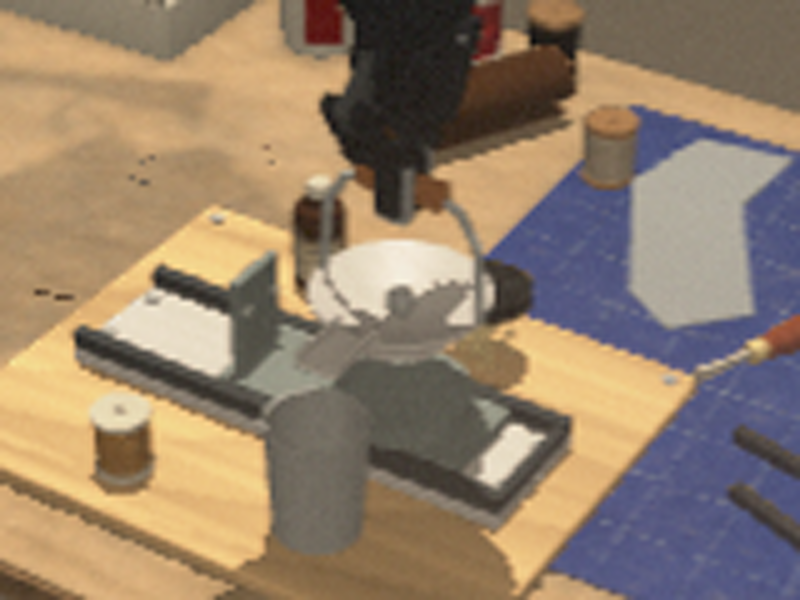

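The lip end now shows at about (320,361) above the cup, with the ball in the middle at (400,298). I check the lip's position at its height.

Run:
```python
from h import *
C,p,d=load("side5")
f=lambda x,y,z: plane(C,[(170+(x-2)/5,100+(y-2)/5)],z)[0]
print(f(320,361,117.5),f(302,352,117.5),f(340,372,117.5),"grip",f(402,192,190), "cup",f(318,421,87))
```

```text
[555.09580521   7.09591097 117.5       ] [550.35419212  18.90657778 117.5       ] [559.88481086  -6.66247757 117.5       ] grip [619.22346043  33.97153847 190.        ] cup [547.87945971  -3.82701384  87.        ]
```

Call:
{"op": "jog_arm", "data": {
  "deltas": [
    [0, -0.5, 0, 0, 0, 0],
    [0, -1, 0, 0, 0, 0],
    [0, -2, 0, 0, 0, 0],
    [0, -3, 0, 0, 0, 0],
    [0, -3.5, 0, 0, 0, 0],
    [0, -4, 0, 0, 0, 0],
    [0, -4, 0, 0, 0, 0],
    [0, -4, 0, 0, 0, 0],
    [0, -4, 0, 0, 0, 0],
    [0, -4, 0, 0, 0, 0],
    [0, -4, 0, 0, 0, 0],
    [0, -4, 0, 0, 0, 0],
    [0, -4, 0, 0, 0, 0],
    [0, -4, 0, 0, 0, 0],
    [0, -4, 0, 0, 0, 0],
    [0, -4, 0, 0, 0, 0],
    [0, -4, 0, 0, 0, 0],
    [0, -4, 0, 0, 0, 0],
    [0, -4, 0, 0, 0, 0],
    [0, -4, 0, 0, 0, 0]
  ]
}}

```text
clock: 18.23
tcp_pos: [620.7, 42.2, 170.3]
ee_rot: [-0.0, 0.502, 0.865, -0.0]
force: [0.1, 0.6, -3.4]
gripper_width: 0.134
finger_force: 41.6
```

Call:
{"op": "jog_arm", "data": {
  "deltas": [
    [0, 0, 0, 0, 0, 0],
    [0, 0, 0, 0, 0, 0],
    [0, 0, 0, 0, 0, 0],
    [0, 0, 0, 0, 0, 0],
    [0, 0, 0, 0, 0, 0],
    [0, 0, 0, 0, 0, 0],
    [0, 0, 0, 0, 0, 0],
    [0, 0, 0, 0, 0, 0],
    [0, 0, 0, 0, 0, 0],
    [0, 0, 0, 0, 0, 0],
    [0, 0, 0, 0, 0, 0],
    [0, 0, 0, 0, 0, 0],
    [0, 0, 0, 0, 0, 0],
    [0, 0, 0, 0, 0, 0],
    [0, 0, 0, 0, 0, 0],
    [0, 0, 0, 0, 0, 0]
  ]
}}

```text
clock: 19.57
tcp_pos: [620.8, 42.2, 170.3]
ee_rot: [-0.0, 0.502, 0.865, 0.0]
force: [0.8, -0.1, -3.1]
gripper_width: 0.126
finger_force: 41.6
```

```bash
python3 -c "
from workcell import ctrl
print(ctrl.hand_in())"
```

```text
the job is handed in; nothing more can be done
None
```

I handed the job in at about 20 s, verdict not shown: carriage pushed home (about 100 mm measured), dish held level with the lip about 3 cm above the cup rim and roughly 1 cm or less from its middle; ball last seen centred, before a final 4 mm nudge.

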